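# Gauge the replacement tile and offer it up over the gap

### The arm

A 6-joint arm with a two-finger parallel gripper is mounted at the origin on the work surface. World frame = base frame: x ahead of the robot, y to its left, z up, the work surface at z = 0. Lengths are in m, angles in rad, forces in N, time in s.
With the tool pointing down it reaches from about 0.375 to 0.9 m from the base axis. Payload 3.1 kg.
Tool frame: the origin (TCP) lies at the very end of the fingers, on their centre line; the grasp point (between the pads) lies 19 mm behind it; z points along the fingers, y is the line along which they close (so a half turn about z gives the same grasp; the last joint's range is limited). The gripper opens to 87 mm and grips with 3 to 60 N. Pads are 19 mm wide; open, the fingers measure 117 mm over their backs; the gripper's body (75 mm by 190 mm) begins 51 mm behind the grasp point.
Start: joints at [-1.391, 0.527, 1.433, -0, 1.181, -0.178], TCP at [0.219, -0.585, 0.223] pointing down, gripper open.
Joint ranges: [-3.08, 3.08], [-0.75, 2.2], [0.22, 2.44], [-1.43, 4.57], [0, 2.65], [-2.85, 2.85]. Speed limits (rad/s): [2.79, 2.79, 3.14, 3.14, 3.14, 3.14].

### API

Orientations are given as a unit quaternion [x, y, z, w].
In Python, from rig import status, viewer, robot gives the robot as it stands.
- The arm moves only by the tool arm_command, never from a script. Its arguments are lists of equal length, an entry for each row: "delta_rot": the turn, a rotation vector about the tool's x, y, z in degrees, a list of three; "delta_pos": the shift along the tool's x, y, z in m, a list of three; "gripper": the closure, from -1 (fully open) to 1 (shut). In form: {"delta_rot": [[rx, ry, rz], ...], "delta_pos": [[dx, dy, dz], ...], "gripper": [gripper, ...]}. A call has 1 to 12 rows; each row is the pose to reach, as a shift and turn from the pose commanded when the call began, along the tool's axes at that moment; what a row does not reach only later rows make up. A row lasts 1/12 s, in which the tool goes at most 41.7 mm and 7.16 degrees, less where a joint would pass 70% of its speed; a pose out of reach is approached as far as the arm can. A call with a gripper value outside its range is refused whole. The fingers move at their own pace and stop on an object; "grip_force" is the grip in N (left out, the last holds). Time passes only in rows, so rows that repeat a pose let the fingers close. It gives the time, the measured TCP pose, the force, the opening and the grip force at its end, in the units of the state.
- status.get_obs(): the state, without advancing time (a new reading comes with each control period).
- viewer.camera(name): name is "scene" or "top" or "wrist"; returns a dict with "pixels" (400x640x3 uint8, blue, green, red), "fx", "fy", "cx", "cy" (pixels), "pose" (4x4, takes a point from camera to world coordinates); the wrist camera has in their place "mount" (4x4, takes a point from camera to tool coordinates, whose origin is the TCP and whose axes are the flange's). Camera axes: x right, y down, z forward; pixel columns grow to the right and rows downward; lengths in m; the calibration is good to about 2 mm. A picture is of the moment at which its call begins: read the wrist's pose just before it. There is no depth.
- robot.hand_in(): hands the job in; it is judged then, once.
The state is a dict: "time": time; "q": joint angles; "joint_velocities": joint speeds; "joint_torque": joint torques, N m; "position": TCP position; "tool_rot": TCP orientation; "ft_force": force on the tool from outside, world axes, zero at the start; "moment": the same for the moment, N m; "grip_width": finger opening in m; "grip_force": force on a finger pad.
Only numpy, scipy, OpenCV 4.12 (cv2) and the standard library are available. Lean on these libraries where they do the work, as an engineer would, in place of code of your own. Each camera call takes 0.05 s, during which the arm holds its last target. There are 200 camera calls.

### The job

Check the replacement tile's width first: slide the gauge's jaw shut by its blue post until it presses the tile firmly against the fixed jaw, and keep that push of a few newtons for a moment. Then lift the tile by its orange lifter, carry it over the plate rack without knocking anything, and hold it level about 10 mm above the faces of the tiled panel, centred on the empty gap and square with it, so I can check the joints; it must not touch the panel. Finish there, still holding it: do not set it down or let go.

Things in the scene. Friction and masses are not known exactly. Their poses are not given: they have to be found in the camera images.
- tile_grip (a point): Centre of the orange grip bar (22 mm along x, 70 along y, 24 high) of the black suction lifter stuck on the white replacement tile, 46 mm above the tile's underside; cup 58 mm across, its top at 19 mm. Tile 75 mm (x) by 150 (y) by 8 thick; one rigid piece, 0.25 to 0.42 kg. x across the tile, y along it, z up. It starts flat on the gauge bed, between the jaws.
- tile_under (a point): Centre of the underside of the replacement tile (46 mm below tile_grip), same axes.
- panel: The tiled panel lying on the worktop, 250 mm (x) by 172 mm (y) by 14 mm high, fixed. Origin at the centre of its underside. Four white patterned 75 mm tiles stand around one dark, empty, tile-sized gap in its middle.
- gap (a point): Centre of the empty gap, at the level of the neighbouring tiles' faces (14 mm above the worktop). The gap is 83 mm along x and 160 mm along y, 8 mm deep: its long side runs along y, as the tile's does.
- gauge: The slide gauge (a bench caliper): aluminium bed 110 mm wide (y), 12 mm high, fixed to the worktop, from 140 mm behind to 107 mm ahead (+x) of its origin, which lies on the worktop. Its jaw slides along +x to close.
- gauge_stop: The gauge's fixed steel jaw at the +x end: 120 mm wide, its top 34 mm above the worktop. Origin on the worktop level, below the middle of its face, which looks to the gauge's -x.
- gauge_jaw (a joint): Travel of the sliding jaw towards the fixed jaw (m), 0 = wide open. The clear distance between the jaw faces is 0.145 m minus this value; it slides with about 1 N of friction and stays where it is left. The tile starts a few mm off the fixed jaw and is pushed along until it stops there; all is rigid, so the force rises within a millimetre and is lost if the push relaxes.
- jaw_post (a point): Middle of the graspable upper part of the blue post on the sliding jaw's carriage: post 20 mm along x (slide direction) by 34 mm along y, its top 76 mm and this point 55 mm above the worktop, carriage top 31 mm. It lies 57 mm behind the jaw's face. Axes as the gauge's.
- rack: Wooden plate rack with five plates standing in it, fixed, between gauge and panel: 300 mm (x) by about 150 mm over the plates (y), 170 mm high. Origin at the centre of its underside.
- mug: Bystander: a blue mug, 90 mm tall. Origin at the centre of its underside.
- oil: Bystander: a green glass oil bottle, 190 mm tall, 60 mm across. Origin at the centre of its underside.
- cactus: Bystander: a cactus in a terracotta pot, about 140 mm tall, 100 mm across. Origin at the centre of its underside.
- jar: Bystander: a grey tub with a red lid, 110 mm tall, 80 mm across. Origin at the centre of its underside.
- spares: Bystander: a stack of four 75 mm square spare tiles, 32 mm high. Origin at the centre of its underside.
- mallet: Bystander: a small rubber-headed mallet lying on the worktop. Origin on its underside, within its length.
There are look-alikes about, which are no part of the job. Leave any turquoise look-alike of the part that bears tile_grip alone.

How it is judged:
On the way, in this order (a step that is already met when the one before it is completed fails the run):
1. the sliding jaw presses the tile against the fixed jaw (contact force between each of gauge_jaw, gauge_stop and tile above 1.5 N), for 0.1 s.
2. the tile is carried over the plate rack (height (world z) of tile_under above 0.172 m and y of tile_under in the frame of rack between -0.08 and 0.08 m and x of tile_under in the frame of rack between -0.25 and 0.25 m), for 0.02 s.
At the end, for the whole second after the job is handed in: The fingers hold the tile still over the gap: underside 3 to 22 mm above the neighbouring tiles' faces, centre within 6 mm of the gap's centre, long side within 0.08 rad of the gap's long side, level within 0.07 rad, not touching the panel (horizontal distance between tile_under and gap below 0.006 m and z of tile_under in the frame of gap between 0.003 and 0.022 m and angle between the y axis of tile_under and the y axis of gap, either way round below 0.08 rad and angle between tile_under's own z axis and vertical below 0.07 rad and contact force between the fingers and tile above 1 N and contact force between tile and panel below 0.05 N and linear speed of tile below 0.02 m/s); the arm keeps its last pose, push and grip.
It fails at once if the tile touches the tiled panel (contact force between tile and panel above 1 N).
It fails at once if the tile, fingers or arm knock the plate rack (contact force between any of tile, the fingers, the arm and rack above 2 N).
It fails at once if a bystander is shoved more than 30 mm or knocked over (distance of any of mug, oil, cactus, jar, spares, mallet from where it was at the start of the episode above 0.03 m or angle between any of mug, oil, cactus, jar, spares's own z axis and vertical above 0.4 rad).
It also fails if it takes over 64 s, if anything falls off the work surface, if the arm or the gripper's body presses on something with over 40 N, if the wrist force passes 120 N, or if a joint passes its speed limit or range.

## Working session

There is one attempt and no reset: what is moved stays moved. The work goes in short steps, Python scripts to look and compute and a tool call to move; the robot and the scene stay as the last step left them, time stands still between calls to the robot, and variables do not carry over. Pictures are saved under pics/ and viewed, at most 12 in all, crops included, and the job is handed in when it is done.

Besides the shell and the picture viewer there is one more tool, called after ">>>" in YAML: its name, and indented under it one key for each argument. arm_command: Moves the arm, as the interface text tells. Its arguments: {"type":"object","properties":{"delta_rot":{"type":"array","items":{"type":"array","items":{"type":"number"}}},"delta_pos":{"type":"array","items":{"type":"array","items":{"type":"number"}}},"gripper":{"type":"array","items":{"type":"number"}},"grip_force":{"type":"number"}},"required":["delta_rot","delta_pos","gripper"]}

```bash
mkdir -p pics; ls; python3 - <<'E'
from rig import status, viewer
import cv2,numpy as np
o=status.get_obs(); print(o)
for n in("scene","top"):
    c=viewer.camera(n); cv2.imwrite(f"pics/{n}0.png",c["pixels"]); print(n,c["fx"],c["fy"],c["cx"],c["cy"],np.round(c["pose"],4).tolist())
E
```

```text
pics
{'time': 0.0, 'q': array([-1.39049355e+00,  5.28472691e-01,  1.43389738e+00, -2.58741459e-05,
        1.18140317e+00, -1.78509949e-01]), 'joint_velocities': array([-0.0002374 ,  0.00079105, -0.00192921,  0.0003678 ,  0.00083882,
       -0.00161416]), 'joint_torque': array([-2.13447827e-03, -4.40053010e+01, -1.76594299e+01,  6.31787349e-02,
        5.83437702e-02, -1.80006623e-04]), 'position': array([ 0.21935767, -0.58445638,  0.2215692 ]), 'tool_rot': array([ 9.83948334e-01,  1.78450237e-01, -1.29405878e-05, -1.09028194e-03]), 'ft_force': array([ 0.25469397,  0.59764856, -0.49753257]), 'moment': array([-0.02944374, -0.01092106,  0.00657086]), 'grip_force': 0.0, 'grip_width': 0.08712428861802797}
scene 421.32868986775225 421.32868986775225 321.820358161272 207.45350012769524 [[-0.3743, 0.7408, -0.5578, 1.2632], [0.9272, 0.3088, -0.2121, 0.2767], [0.0152, -0.5965, -0.8024, 1.0773], [0.0, 0.0, 0.0, 1.0]]
top 456.5503082031402 456.5503082031402 317.86351375575424 194.08927852668 [[0.0263, -0.9946, 0.1001, 0.4212], [-0.9996, -0.0265, -0.0009, 0.0369], [0.0036, -0.1001, -0.995, 1.6445], [0.0, 0.0, 0.0, 1.0]]
```

View pics/scene0.png

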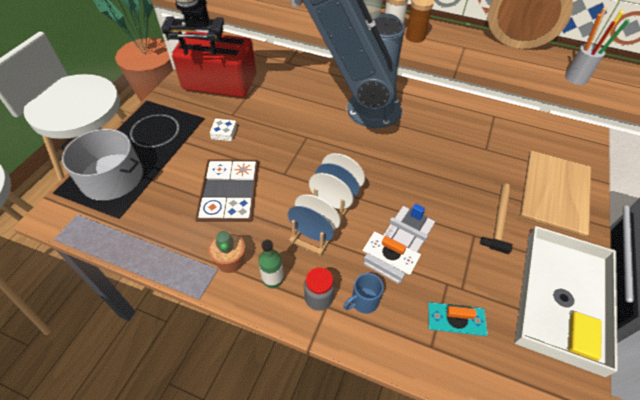

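View pics/top0.png

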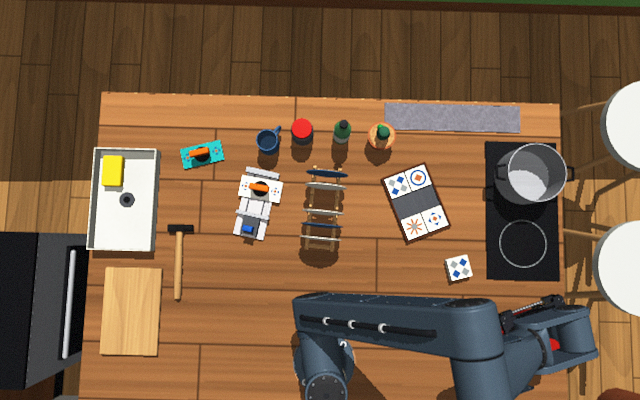

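The orange bars are at top (259,188), on the white tile between the jaws, and at (202,153), on turquoise. The blue candidates are the post at (249,229), the mug at (268,140) and the plates at about (326,173). I choose the bar at (259,188) and the post at (249,229), and check both in a crop.

```bash
cat > h.py <<'E'
import numpy as np,cv2
from scipy.spatial.transform import Rotation as R
from rig import status, viewer
def view(n):
    o=status.get_obs(); c=viewer.camera(n)
    if n=="wrist":
        T=np.eye(4);T[:3,:3]=R.from_quat(o["tool_rot"]).as_matrix();T[:3,3]=o["position"];c["pose"]=T@c["mount"]
    return c
def cast(c,uv,z):
    uv=np.atleast_2d(uv).astype(float)
    d=np.c_[(uv[:,0]-c["cx"])/c["fx"],(uv[:,1]-c["cy"])/c["fy"],np.ones(len(uv))]@c["pose"][:3,:3].T
    p=c["pose"][:3,3]; return p+d*((z-p[2])/d[:,2])[:,None]
def blobs(c,lo,hi,box=None,amin=15):
    m=cv2.inRange(cv2.cvtColor(c["pixels"],cv2.COLOR_BGR2HSV),lo,hi)
    if box: k=np.zeros_like(m);x0,y0,x1,y1=box;k[y0:y1,x0:x1]=1;m=m*k
    cs,_=cv2.findContours(m,cv2.RETR_EXTERNAL,cv2.CHAIN_APPROX_NONE)
    return sorted([q for q in cs if cv2.contourArea(q)>amin],key=cv2.contourArea,reverse=True)
def rect(c,cnt,z):
    p=cast(c,cnt.reshape(-1,2),z)[:,:2]; r=cv2.minAreaRect((p*1000).astype(np.float32))
    b=cv2.boxPoints(r)/1000; e=[b[1]-b[0],b[2]-b[1]]; e=max(e,key=np.linalg.norm)
    return np.round(np.array(r[0])/1000,4),np.round(r[1],1),round(float(np.degrees(np.arctan2(e[1],e[0]))%180),1)
OR=((5,170,120),(18,255,255)); BL=((105,150,60),(125,255,255))
E
python3 - <<'E'
from h import *
c=view("top");im=c["pixels"]
a=cv2.resize(im[150:250,225:295],None,fx=5,fy=5,interpolation=cv2.INTER_CUBIC);b=cv2.resize(im[150:250,375:460],None,fx=5,fy=5,interpolation=cv2.INTER_CUBIC)
cv2.imwrite("pics/crop1.png",np.hstack([a,b]))
for q in blobs(c,*OR,(235,165,285,210)): print("bar",rect(c,q,.07),q.reshape(-1,2).mean(0))
for q in blobs(c,*BL,(235,215,265,250)): print("post",rect(c,q,.076),q.reshape(-1,2).mean(0))
for q in blobs(c,(0,0,0),(180,120,95),(375,155,460,250),100)[:3]: print("panel",rect(c,q,.014),q.reshape(-1,2).mean(0))
for nm,uv,z in[("oil",(343,127),.19),("jar",(302,129),.11),("cactus",(382,133),.14),("mug",(268,140),.09),("rackL",(307,240),.17),("spares",(459,267),.03)]: print(nm,cast(c,uv,z).round(3))
s=view("scene")
for q in blobs(s,*OR,(370,220,420,270)): print("bar s",rect(s,q,.07))
for q in blobs(s,*BL,(400,195,435,225)): print("post s",rect(s,q,.07))
E
```

```text
bar (array([0.5999, 0.2412]), array([67.5, 22.8]), 81.2) [258.54545455 186.84090909]
post (array([0.4554, 0.2742]), array([36.9, 19.4]), 80.3) [247.22222222 228.        ]
oil [[ 0.789 -0.04   0.19 ]]
jar [[0.798 0.096 0.11 ]]
cactus [[ 0.784 -0.174  0.14 ]]
mug [[0.761 0.213 0.09 ]]
rackL [[0.42  0.067 0.17 ]]
spares [[ 0.34  -0.465  0.03 ]]
bar s (array([0.6078, 0.2436]), array([65.2, 29.8]), 80.4)
post s (array([0.4678, 0.277 ]), array([31.2, 50.9]), 177.8)
```

View pics/crop1.png

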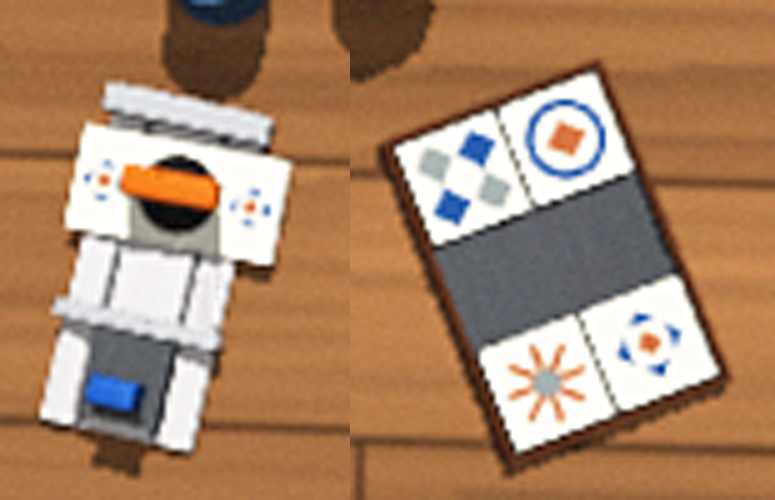

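The crop shows the white tile with its orange bar (259,187) between the jaws and the blue post (248,228) on the carriage. The panel's long axis is tilted about 22°. I'll go above the panel first, since it is on the way, and look from there.

```bash
cat >> h.py <<'E'
def go(x,y,z,psi,o=None):
    "move to TCP xyz with tool down, closing axis at world yaw psi (deg, mod 180): prints tool-frame delta from current pose"
    o=o or status.get_obs(); A=R.from_quat(o["tool_rot"]); p=np.array(o["position"])
    cur=np.degrees(np.arctan2(*A.as_matrix()[[1,0],1])); d=(psi-cur+90)%180-90; a=np.radians(cur+d)
    Y=np.array([np.cos(a),np.sin(a),0]); Z=np.array([0,0,-1.]); B=R.from_matrix(np.c_[np.cross(Y,Z),Y,Z])
    rv=np.degrees((A.inv()*B).as_rotvec()); dp=A.inv().apply(np.array([x,y,z])-p)
    print("t",round(o["time"],2),"tcp",p.round(4),"yaw",round(cur,2),"rot",rv.round(2),"pos",dp.round(4),"rows",max(np.linalg.norm(dp)/.0417,np.linalg.norm(rv)/7.16).round(1),"F",np.round(o["ft_force"],2))
E
python3 - <<'E'
from h import *
c=view("top")
p=cast(c,(416,203),.014)[0];print(p); go(p[0]-.03,p[1],.32,-40)
h=cv2.cvtColor(c["pixels"],cv2.COLOR_BGR2HSV);print(h[203,416],h[208,420])
print(viewer.camera("wrist")["mount"].round(3))
E
```

```text
[ 0.5625589  -0.31713174  0.014     ]
t 0.25 tcp [ 0.2194 -0.5849  0.2221] yaw -69.44 rot [-5.000e-02 -2.000e-02 -2.944e+01] pos [ 0.3872 -0.1408 -0.0977] rows 10.2 F [ 0.24 -0.55  0.32]
[120  15 105] [117  22 103]
[[-0.    -0.965 -0.262  0.071]
 [ 1.    -0.     0.    -0.   ]
 [-0.001 -0.262  0.965 -0.162]
 [ 0.     0.     0.     1.   ]]
```

>>> arm_command:
  delta_rot:
    - [0,0,-29]
    - [0,0,-29]
    - [0,0,-29]
    - [0,0,-29]
    - [0,0,-29]
    - [0,0,-29]
    - [0,0,-29]
    - [0,0,-29]
    - [0,0,-29]
    - [0,0,-29]
    - [0,0,-29]
    - [0,0,-29]
  delta_pos:
    - [0.38,-0.14,-0.1]
    - [0.38,-0.14,-0.1]
    - [0.38,-0.14,-0.1]
    - [0.38,-0.14,-0.1]
    - [0.38,-0.14,-0.1]
    - [0.38,-0.14,-0.1]
    - [0.38,-0.14,-0.1]
    - [0.38,-0.14,-0.1]
    - [0.38,-0.14,-0.1]
    - [0.38,-0.14,-0.1]
    - [0.38,-0.14,-0.1]
    - [0.38,-0.14,-0.1]
  gripper: [-1,-1,-1,-1,-1,-1,-1,-1,-1,-1,-1,-1]

```text
time: 1.3
position: [0.5278, -0.3189, 0.3232]
tool_rot: [0.907, 0.421, 0.0, 0.001]
ft_force: [-0.9, -0.5, 0.5]
grip_width: 0.087
grip_force: 0.0
```

```bash
python3 - <<'E'
from h import *
c=view("wrist");cv2.imwrite("pics/w1.png",c["pixels"])
for q in blobs(c,(90,0,60),(150,60,130),None,2000)[:3]: print("gap",rect(c,q,.014),rect(c,q,.006),q.reshape(-1,2).mean(0))
t=view("top")
for q in blobs(t,(90,0,60),(150,60,130),(375,155,460,250),100)[:3]: print("gap top",rect(t,q,.006),q.reshape(-1,2).mean(0))
go(.57,-.1,.32,-20)
E
```

```text
gap (array([ 0.5527, -0.8726]), array([ 93.5, 459.5]), 139.7) (array([ 0.5523, -0.8829]), array([ 95.1, 467.3]), 139.7) [522.12862319 375.44202899]
gap (array([ 0.064 , -0.2069]), array([114.8, 192.1]), 139.0) (array([ 0.0554, -0.2059]), array([116.7, 195.3]), 139.0) [ 75.05149051 280.35772358]
gap (array([ 0.7216, -0.7512]), array([ 98. , 195.8]), 139.8) (array([ 0.7241, -0.7595]), array([ 99.6, 199.1]), 139.8) [564.82622951 273.70163934]
gap top (array([ 0.5727, -0.3379]), array([ 85.8, 195.9]), 112.4) [419.25185185 200.94074074]
t 1.4 tcp [ 0.5255 -0.3207  0.322 ] yaw -40.43 rot [ -0.08   0.03 -20.43] pos [ 0.1969 -0.1092  0.002 ] rows 5.4 F [-0.47  0.4   0.41]
```

View pics/w1.png

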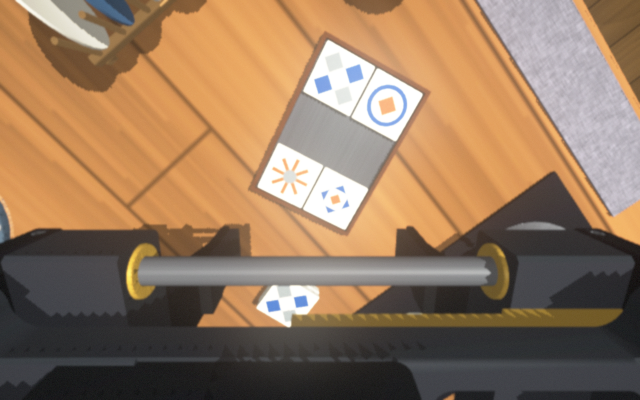

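The panel lies complete in the view: gap at (338,140), white tiles around it. I'll fit a rectangle to the white tile field at face height.

```bash
cat >> h.py <<'E'
def panel(c,box):
    w=blobs(c,(0,0,165),(180,60,255),box,60); q=np.vstack(w); print(len(w),[cv2.contourArea(k) for k in w]); return rect(c,q,.014)
E
python3 - <<'E'
from h import *
c=view("wrist"); print(panel(c,(245,30,440,240)))
for q in blobs(c,(0,0,50),(180,70,160),(285,85,400,195),1000)[:2]: print("gap",rect(c,q,.006))
t=view("top"); print(panel(t,(378,155,460,250)))
go(.55,-.02,.32,-12)
E
```

```text
1 [13894.0]
(array([ 0.5679, -0.3161]), array([236. , 157.4]), 22.4)
2 [853.0, 237.0]
(array([ 0.5681, -0.3163]), array([234.5, 155.5]), 22.4)
t 1.5 tcp [ 0.5248 -0.3216  0.3218] yaw -40.55 rot [ -0.1    0.   -28.55] pos [ 0.2455 -0.1769  0.002 ] rows 7.3 F [0.65 0.13 0.57]
```

```bash
python3 - <<'E'
from h import *
go(.48,.15,.32,-12)
E
```

```text
t 1.5 tcp [ 0.5248 -0.3216  0.3218] yaw -40.55 rot [ -0.1    0.   -28.55] pos [ 0.3292 -0.3406  0.0022] rows 11.4 F [0.65 0.13 0.57]
```

>>> arm_command:
  delta_rot:
    - [0,0,-28.5]
    - [0,0,-28.5]
    - [0,0,-28.5]
    - [0,0,-28.5]
    - [0,0,-28.5]
    - [0,0,-28.5]
    - [0,0,-28.5]
    - [0,0,-28.5]
    - [0,0,-28.5]
    - [0,0,-28.5]
    - [0,0,-28.5]
    - [0,0,-28.5]
  delta_pos:
    - [0.33,-0.34,0.0]
    - [0.33,-0.34,0.0]
    - [0.33,-0.34,0.0]
    - [0.33,-0.34,0.0]
    - [0.33,-0.34,0.0]
    - [0.33,-0.34,0.0]
    - [0.33,-0.34,0.0]
    - [0.33,-0.34,0.0]
    - [0.33,-0.34,0.0]
    - [0.33,-0.34,0.0]
    - [0.33,-0.34,0.0]
    - [0.33,-0.34,0.0]
  gripper: [-1,-1,-1,-1,-1,-1,-1,-1,-1,-1,-1,-1]

```text
time: 2.5
position: [0.4801, 0.154, 0.3224]
tool_rot: [0.777, 0.63, 0.0, -0.001]
ft_force: [0.7, -0.4, 0.9]
grip_width: 0.0869
grip_force: 0.0
```

```bash
python3 - <<'E'
from h import *
c=view("wrist");cv2.imwrite("pics/w2.png",c["pixels"])
for q in blobs(c,*OR,None,60): print("bar",rect(c,q,.07),q.reshape(-1,2).mean(0))
for q in blobs(c,*BL,None,60): print("post",rect(c,q,.076),q.reshape(-1,2).mean(0))
go(.456,.276,.2,-12)
E
```

```text
t 2.55 tcp [0.4801 0.1547 0.3223] yaw -11.81 rot [-0.1  -0.15  0.19] pos [ 0.1135 -0.0483  0.1227] rows 4.2 F [-0.11  0.92 -0.07]
```

View pics/w2.png

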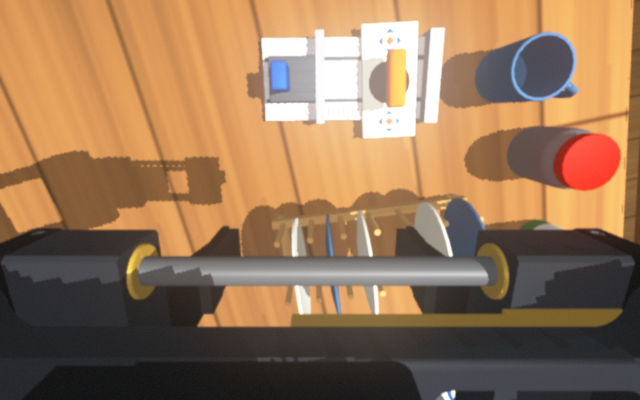

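The wrist view shows the post at (280,75), the bar at (397,78), the tile between the jaws and the fixed jaw at (433,75). The gauge is nearly aligned with the tool. The colours are brighter here, so I'll loosen the masks.

```bash
python3 - <<'E'
from h import *
c=view("wrist"); h=cv2.cvtColor(c["pixels"],cv2.COLOR_BGR2HSV); print(h[78,397],h[75,280])
for q in blobs(c,(5,170,190),(25,255,255),(383,40,412,112),60): print("bar",rect(c,q,.07),q.reshape(-1,2).mean(0),cv2.boundingRect(q))
for q in blobs(c,(100,130,60),(125,255,255),(262,50,295,100),60): print("post",rect(c,q,.076),q.reshape(-1,2).mean(0),cv2.boundingRect(q))
for q in blobs(c,(0,0,170),(180,50,255),(425,20,448,130),60)[:1]: print("stop",rect(c,q,.034))
for q in blobs(c,(0,0,150),(180,50,255),(312,25,327,127),60)[:1]: print("jaw",rect(c,q,.034))
go(.456,.276,.2,-12)
E
```

```text
[ 23 137 255] [108 134 252]
post (array([0.4568, 0.2767]), array([31.2, 17.3]), 76.7) [278.88        75.78666667] (272, 62, 15, 28)
stop (array([0.6566, 0.2374]), array([120.4,  21.1]), 78.6)
jaw (array([0.5052, 0.2672]), array([119.4,  19.6]), 78.1)
t 2.6 tcp [0.4807 0.1523 0.3223] yaw -11.81 rot [-0.05 -0.01  0.19] pos [ 0.1161 -0.0494  0.1223] rows 4.2 F [-0.35 -0.19 -1.22]
```

>>> arm_command:
  delta_rot:
    - [0,0,-0.4]
    - [0,0,-0.4]
    - [0,0,-0.4]
    - [0,0,-0.4]
    - [0,0,-0.4]
    - [0,0,-0.4]
    - [0,0,-0.4]
    - [0,0,-0.4]
  delta_pos:
    - [0.116,-0.048,0.17]
    - [0.116,-0.048,0.17]
    - [0.116,-0.048,0.17]
    - [0.116,-0.048,0.17]
    - [0.116,-0.048,0.17]
    - [0.116,-0.048,0.17]
    - [0.116,-0.048,0.17]
    - [0.116,-0.048,0.17]
  gripper: [-0.15,-0.15,-0.15,-0.15,-0.15,-0.15,-0.15,-0.15]

```text
time: 3.27
position: [0.4598, 0.2729, 0.1529]
tool_rot: [0.775, 0.632, 0.0, 0.0]
ft_force: [-0.1, 0.2, 0.6]
grip_width: 0.0511
grip_force: 0.0
```

```bash
python3 - <<'E'
from h import *
print(status.get_obs()["grip_width"]); go(.457,.2765,.040,-11.4)
E
```

```text
0.051073381249255936
t 3.27 tcp [0.4598 0.2729 0.1529] yaw -11.64 rot [ 0.05  0.02 -0.24] pos [ 0.003  -0.0036  0.1129] rows 2.7 F [-0.07  0.19  0.62]
```

>>> arm_command:
  delta_rot:
    - [0,0,0]
    - [0,0,0]
    - [0,0,0]
    - [0,0,0]
    - [0,0,0]
    - [0,0,0]
    - [0,0,0]
    - [0,0,0]
    - [0,0,0]
  delta_pos:
    - [0.002,-0.003,0.035]
    - [0.002,-0.003,0.07]
    - [0.002,-0.003,0.1]
    - [0.002,-0.003,0.112]
    - [0.002,-0.003,0.112]
    - [0.002,-0.003,0.112]
    - [0.002,-0.003,0.112]
    - [0.002,-0.003,0.112]
    - [0.002,-0.003,0.112]
  gripper: [-0.15,-0.15,-0.15,-0.15,-0.15,0.6,0.6,0.6,0.6]
  grip_force: 20

```text
time: 4.02
position: [0.4574, 0.2772, 0.0423]
tool_rot: [0.775, 0.632, 0.002, 0.001]
ft_force: [-0.0, 0.4, -0.3]
grip_width: 0.0307
grip_force: 0.0
```

>>> arm_command:
  delta_rot:
    - [0,0,0]
    - [0,0,0]
    - [0,0,0]
    - [0,0,0]
    - [0,0,0]
    - [0,0,0]
    - [0,0,0]
    - [0,0,0]
    - [0,0,0]
    - [0,0,0]
    - [0,0,0]
    - [0,0,0]
  delta_pos:
    - [0,0,0]
    - [0,0,0]
    - [0,0,0]
    - [0,0.005,0]
    - [0,0.012,0]
    - [0,0.019,0]
    - [0,0.026,0]
    - [0,0.033,0]
    - [0,0.04,0]
    - [0,0.047,0]
    - [0,0.054,0]
    - [0,0.056,0]
  gripper: [0.8,0.8,0.8,0.8,0.8,0.8,0.8,0.8,0.8,0.8,0.8,0.8]

```text
time: 5.02
position: [0.5116, 0.2663, 0.0414]
tool_rot: [0.775, 0.632, 0.001, -0.0]
ft_force: [-3.3, 3.0, 8.8]
grip_width: 0.0201
grip_force: 20.0
```

```bash
python3 - <<'E'
from h import *
go(.457,.2765,.040,-11.4); d=R.from_euler('z',-11.4,degrees=True).apply([1,0,0])
for i in range(3):print(status.get_obs()["ft_force"]@d)
E
```

```text
t 5.02 tcp [0.5116 0.2663 0.0414] yaw -11.54 rot [ 0.04 -0.06 -0.14] pos [-0.001  -0.0555  0.0014] rows 1.3 F [-3.34  2.99  8.79]
-3.8674616309867695
-3.8674616309867695
-3.8674616309867695
```

>>> arm_command:
  delta_rot:
    - [0,0,0]
    - [0,0,0]
    - [0,0,0]
    - [0,0,0]
  delta_pos:
    - [0,0.002,-0.001]
    - [0,0.004,-0.001]
    - [0,0.006,-0.001]
    - [0,0.006,-0.001]
  gripper: [0.8,0.8,0.8,0.8]

```text
time: 5.35
position: [0.5169, 0.2652, 0.0415]
tool_rot: [0.775, 0.632, 0.0, -0.0]
ft_force: [-1.3, 4.5, -0.4]
grip_width: 0.0198
grip_force: 20.0
```

```bash
python3 - <<'E'
from h import *
c=view("wrist");cv2.imwrite("pics/w3.png",c["pixels"]); cv2.imwrite("pics/t3.png",cv2.resize(view("top")["pixels"][140:250,215:325],None,fx=5,fy=5,interpolation=cv2.INTER_CUBIC))
d=R.from_euler('z',-11.4,degrees=True).apply([1,0,0]);print(status.get_obs()["ft_force"]@d)
E
```

```text
-1.6786849116883016
```

View pics/w3.png

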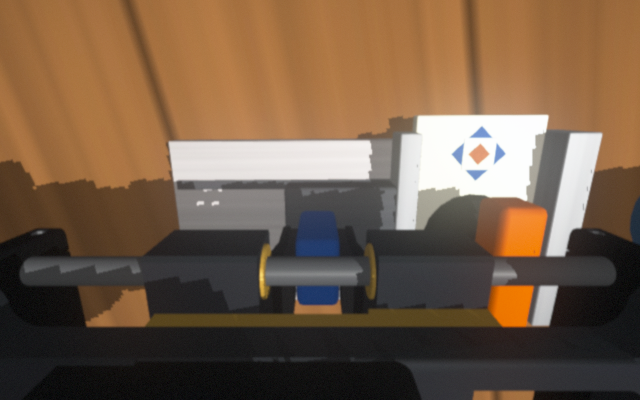

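The post is gripped. The jaw face (about x=405) is up against the tile (417), and there is a small gap left to the stop (548). I'll keep creeping.

>>> arm_command:
  delta_rot:
    - [0,0,0]
    - [0,0,0]
    - [0,0,0]
    - [0,0,0]
  delta_pos:
    - [0,0.001,0]
    - [0,0.002,0]
    - [0,0.003,0]
    - [0,0.003,0]
  gripper: [0.8,0.8,0.8,0.8]

```text
time: 5.78
position: [0.5194, 0.2648, 0.0415]
tool_rot: [0.775, 0.632, 0.0, -0.0]
ft_force: [-2.1, 5.4, 1.3]
grip_width: 0.0198
grip_force: 20.0
```

>>> arm_command:
  delta_rot:
    - [0,0,0]
    - [0,0,0]
    - [0,0,0]
    - [0,0,0]
  delta_pos:
    - [0,0.001,0]
    - [0,0.002,0]
    - [0,0.003,0]
    - [0,0.003,0]
  gripper: [0.8,0.8,0.8,0.8]

```text
time: 6.12
position: [0.5193, 0.2647, 0.0415]
tool_rot: [0.775, 0.632, -0.002, -0.002]
ft_force: [-6.6, 8.6, 4.1]
grip_width: 0.0196
grip_force: 20.0
```

>>> arm_command:
  delta_rot:
    - [0,0,0]
    - [0,0,0]
    - [0,0,0]
    - [0,0,0]
    - [0,0,0]
    - [0,0,0]
  delta_pos:
    - [0.0,0.001,0]
    - [0.0,0.002,0]
    - [0.0,0.002,0]
    - [0.0,0.002,0]
    - [0.0,0.002,0]
    - [0.0,0.002,0]
  gripper: [0.8,0.8,0.8,0.8,0.8,0.8]

```text
time: 6.62
position: [0.5193, 0.2647, 0.0414]
tool_rot: [0.775, 0.632, -0.003, -0.004]
ft_force: [-9.5, 10.0, 5.6]
grip_width: 0.0198
grip_force: 20.0
```

```bash
python3 - <<'E'
from h import *
c=view("wrist");cv2.imwrite("pics/w4.png",c["pixels"]) 
o=status.get_obs();print(R.from_quat(o["tool_rot"]).inv().apply(o["ft_force"]),o["position"])
E
```

```text
[  8.30534062 -11.74617017  -6.40951766] [0.51930154 0.26464397 0.04140237]
```

View pics/w4.png

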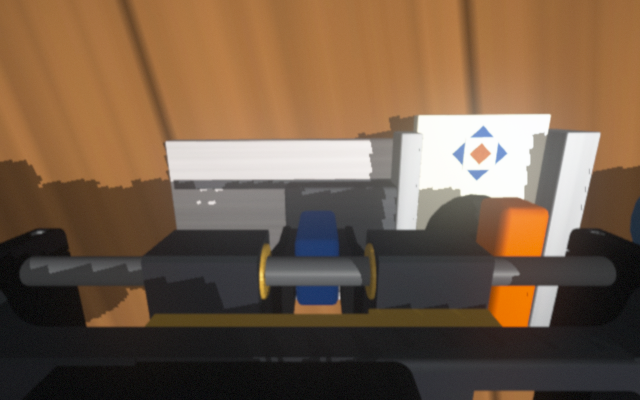

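The tile sits against the stop, the tool is stalled, and there is about 12 N along the slide, held for 0.5 s. Next I back the jaw off a little, release and rise.

>>> arm_command:
  delta_rot:
    - [0,0,0]
    - [0,0,0]
    - [0,0,0]
    - [0,0,0]
    - [0,0,0]
    - [0,0,0]
    - [0,0,0]
    - [0,0,0]
    - [0,0,0]
    - [0,0,0]
    - [0,0,0]
  delta_pos:
    - [0,-0.004,0]
    - [0,-0.009,0]
    - [0,-0.011,0]
    - [0,-0.011,0]
    - [0,-0.011,0]
    - [0,-0.011,0]
    - [0,-0.011,0]
    - [0,-0.011,-0.03]
    - [0,-0.011,-0.07]
    - [0,-0.011,-0.1]
    - [0,-0.011,-0.13]
  gripper: [0.8,0.8,0.8,-0.1,-0.1,-0.1,-0.1,-0.1,-0.1,-0.1,-0.1]

```text
time: 7.58
position: [0.5138, 0.2647, 0.1731]
tool_rot: [0.775, 0.632, -0.0, 0.0]
ft_force: [1.1, -0.3, -0.1]
grip_width: 0.0471
grip_force: 0.0
```

```bash
python3 - <<'E'
from h import *
c=view("wrist");cv2.imwrite("pics/w5.png",c["pixels"]); print(status.get_obs()["grip_width"])
t=view("top")
for q in blobs(t,*OR,(235,165,290,210)): print("bar",rect(t,q,.07))
go(.606,.248,.16,-11.4)
E
```

```text
0.04776323944651382
bar (array([0.6073, 0.2227]), array([34.7, 22.6]), 80.2)
t 7.68 tcp [0.5174 0.2659 0.1769] yaw -11.56 rot [ 0.58 -0.28 -0.16] pos [0.0001 0.0902 0.0179] rows 2.2 F [0.6  1.08 1.55]
```

>>> arm_command:
  delta_rot:
    - [0,0,0]
    - [0,0,0]
    - [0,0,0]
    - [0,0,0]
  delta_pos:
    - [-0.02,0.03,-0.02]
    - [-0.04,0.06,-0.04]
    - [-0.06,0.09,-0.08]
    - [-0.06,0.09,-0.08]
  gripper: [-0.1,-0.1,-0.1,-0.1]

```text
time: 8.02
position: [0.5952, 0.1851, 0.2551]
tool_rot: [0.776, 0.631, 0.003, 0.003]
ft_force: [0.8, 0.2, 1.1]
grip_width: 0.0475
grip_force: 0.0
```

```bash
python3 - <<'E'
from h import *
c=view("wrist");cv2.imwrite("pics/w6.png",c["pixels"])
for q in blobs(c,(5,110,150),(25,255,255),(200,0,460,230),60): print("bar",rect(c,q,.07),q.reshape(-1,2).mean(0),cv2.boundingRect(q))
go(.612,.246,.031+.008,-11.4)
E
```

```text
bar (array([0.6347, 0.3033]), array([107.3, 269.4]), 168.4) [331.74968553  39.43647799] (200, 0, 260, 114)
bar (array([0.6131, 0.1764]), array([114.7, 283.3]), 168.0) [339.02133333 192.70533333] (211, 130, 249, 100)
bar (array([0.6111, 0.2409]), array([67.5, 21.9]), 77.9) [319.73376623 124.06493506] (310, 92, 21, 65)
bar (array([0.4577, 0.1603]), array([20.1, 12.8]), 72.7) [204.58695652 222.10869565] (200, 213, 12, 17)
t 8.07 tcp [0.5952 0.1854 0.2554] yaw -11.77 rot [ 0.55 -0.09 -0.37] pos [0.0624 0.002  0.2165] rows 5.4 F [0.53 0.51 0.62]
```

View pics/w6.png

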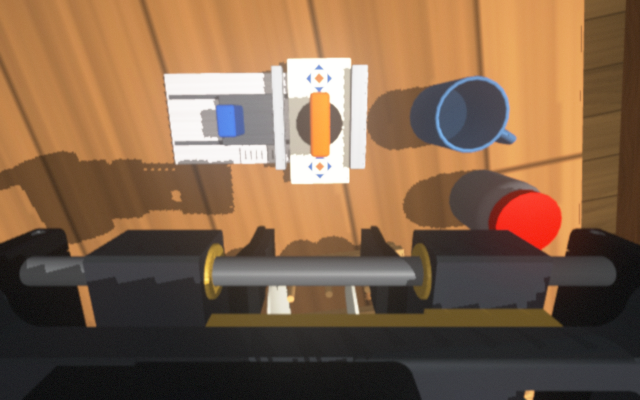

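The bar is at (320,124), i.e. (0.611, 0.241) with yaw -12°. The tile is straight between the jaws and the jaw is slightly backed off.

```bash
python3 - <<'E'
from h import *
go(.611,.241,.040,-12)
E
```

```text
t 8.07 tcp [0.5952 0.1854 0.2554] yaw -11.77 rot [ 0.55 -0.09  0.23] pos [0.0573 0.0021 0.2155] rows 5.3 F [0.53 0.51 0.62]
```

>>> arm_command:
  delta_rot:
    - [0,0,0]
    - [0,0,0]
    - [0,0,0]
    - [0,0,0]
    - [0,0,0]
    - [0,0,0]
    - [0,0,0]
    - [0,0,0]
  delta_pos:
    - [0.03,0.001,0.02]
    - [0.056,0.002,0.05]
    - [0.056,0.002,0.09]
    - [0.056,0.002,0.125]
    - [0.056,0.002,0.15]
    - [0.056,0.002,0.15]
    - [0.056,0.002,0.15]
    - [0.056,0.002,0.15]
  gripper: [-0.1,-0.1,-0.1,-0.1,-0.1,-0.1,-0.1,-0.1]

```text
time: 8.73
position: [0.6031, 0.2434, 0.1021]
tool_rot: [0.775, 0.633, 0.0, 0.0]
ft_force: [0.7, -0.2, 0.3]
grip_width: 0.0481
grip_force: 0.0
```

```bash
python3 - <<'E'
from h import *
go(.611,.241,.040,-12)
E
```

```text
t 8.73 tcp [0.6031 0.2434 0.1021] yaw -11.53 rot [ 0.03 -0.02  0.47] pos [-0.0008  0.0082  0.0621] rows 1.5 F [ 0.7  -0.18  0.34]
```

>>> arm_command:
  delta_rot:
    - [0,0,0.4]
    - [0,0,0.4]
    - [0,0,0.4]
    - [0,0,0.4]
    - [0,0,0.4]
    - [0,0,0.4]
    - [0,0,0.4]
    - [0,0,0.4]
    - [0,0,0.4]
    - [0,0,0.4]
    - [0,0,0.4]
  delta_pos:
    - [0,0.008,0.02]
    - [0,0.008,0.045]
    - [0,0.008,0.061]
    - [0,0.008,0.061]
    - [0,0.008,0.061]
    - [0,0.008,0.061]
    - [0,0.008,0.061]
    - [0,0.008,0.061]
    - [0,0.008,0.061]
    - [0,0.008,0.061]
    - [0,0.008,0.061]
  gripper: [-0.1,-0.1,-0.1,-0.1,0.9,0.9,0.9,0.9,0.9,0.9,0.9]
  grip_force: 40

```text
time: 9.65
position: [0.611, 0.2417, 0.0419]
tool_rot: [0.777, 0.63, 0.0, 0.0]
ft_force: [-2.1, 0.1, 5.6]
grip_width: 0.0214
grip_force: 39.9
```

>>> arm_command:
  delta_rot:
    - [0,0,0]
    - [0,0,0]
    - [0,0,0]
    - [0,0,0]
    - [0,0,0]
    - [0,0,0]
    - [0,0,0]
    - [0,0,0]
    - [0,0,0]
    - [0,0,0]
    - [0,0,0]
    - [0,0,0]
  delta_pos:
    - [0,0,-0.005]
    - [0,0,-0.015]
    - [0,0,-0.03]
    - [0,0,-0.05]
    - [0,0,-0.075]
    - [0,0,-0.1]
    - [0,0,-0.13]
    - [0,0,-0.16]
    - [0,0,-0.185]
    - [0,0,-0.205]
    - [0,0,-0.215]
    - [0,0,-0.22]
  gripper: [0.9,0.9,0.9,0.9,0.9,0.9,0.9,0.9,0.9,0.9,0.9,0.9]

```text
time: 10.65
position: [0.6115, 0.2414, 0.2627]
tool_rot: [0.777, 0.63, 0.001, 0.001]
ft_force: [0.3, 0.0, -4.1]
grip_width: 0.0221
grip_force: 39.9
```

```bash
python3 - <<'E'
from h import *
s=view("scene"); cv2.imwrite("pics/s4.png",s["pixels"])
o=status.get_obs();print(o["ft_force"],o["grip_width"],o["position"])
t=view("top"); print("rack px posts ->",cast(t,[(307,240),(341,240),(324,170),(324,250)],.1).round(3).tolist())
go(.59,-.05,.262,5)
E
```

```text
[ 1.31823457  0.0065325  -2.04717275] 0.02134321882002987 [0.61132587 0.24131697 0.26224646]
rack px posts -> [[0.42, 0.068, 0.1], [0.423, -0.046, 0.1], [0.66, 0.017, 0.1], [0.389, 0.01, 0.1]]
t 10.75 tcp [0.6108 0.2412 0.2607] yaw -11.95 rot [  0.02  -0.   -16.95] pos [-0.2892  0.04   -0.0013] rows 7.0 F [ 0.46  0.47 -3.86]
```

View pics/s4.png

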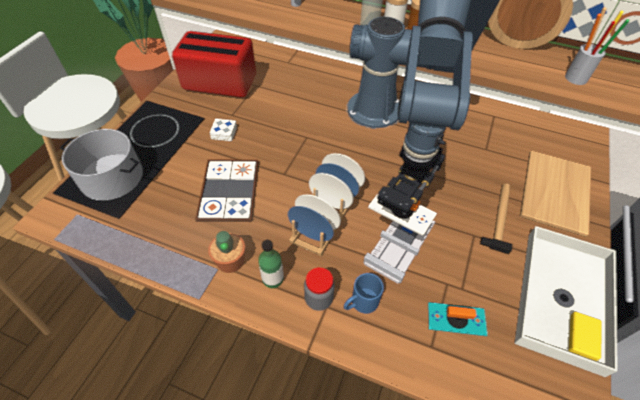

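The tile hangs clear in the gripper with its underside at about 0.23 m, and the gauge is left behind. I carry it across the rack at this height.

>>> arm_command:
  delta_rot:
    - [0,0,-1]
    - [0,0,-3]
    - [0,0,-5]
    - [0,0,-7]
    - [0,0,-9]
    - [0,0,-11]
    - [0,0,-13]
    - [0,0,-15]
    - [0,0,-17]
    - [0,0,-17]
    - [0,0,-17]
    - [0,0,-17]
  delta_pos:
    - [-0.015,0.002,0]
    - [-0.04,0.006,0]
    - [-0.07,0.01,0]
    - [-0.1,0.014,0]
    - [-0.13,0.018,0]
    - [-0.16,0.022,0]
    - [-0.19,0.026,0]
    - [-0.22,0.03,0]
    - [-0.25,0.034,0]
    - [-0.275,0.038,0]
    - [-0.287,0.04,0]
    - [-0.29,0.04,0]
  gripper: [0.9,0.9,0.9,0.9,0.9,0.9,0.9,0.9,0.9,0.9,0.9,0.9]

```text
time: 11.75
position: [0.5893, -0.0529, 0.2588]
tool_rot: [0.676, 0.736, -0.001, -0.001]
ft_force: [0.3, 0.3, -2.9]
grip_width: 0.0217
grip_force: 39.9
```

```bash
python3 - <<'E'
from h import *
go(.568,-.316,.262,22.4)
E
```

```text
t 11.75 tcp [ 0.5893 -0.0529  0.2588] yaw 4.86 rot [ -0.16  -0.06 -17.54] pos [-0.2604 -0.0435 -0.0033] rows 6.3 F [ 0.29  0.27 -2.87]
```

>>> arm_command:
  delta_rot:
    - [0,0,-1]
    - [0,0,-3]
    - [0,0,-5]
    - [0,0,-7]
    - [0,0,-9]
    - [0,0,-11]
    - [0,0,-13]
    - [0,0,-15]
    - [0,0,-17]
    - [0,0,-17.4]
    - [0,0,-17.4]
    - [0,0,-17.4]
  delta_pos:
    - [-0.015,-0.002,0]
    - [-0.04,-0.006,0]
    - [-0.07,-0.01,0]
    - [-0.1,-0.015,0]
    - [-0.13,-0.02,0]
    - [-0.16,-0.025,0]
    - [-0.19,-0.03,0]
    - [-0.22,-0.035,0]
    - [-0.24,-0.039,0]
    - [-0.255,-0.042,0]
    - [-0.26,-0.043,0]
    - [-0.26,-0.043,0]
  gripper: [0.9,0.9,0.9,0.9,0.9,0.9,0.9,0.9,0.9,0.9,0.9,0.9]

```text
time: 12.75
position: [0.5701, -0.3132, 0.2594]
tool_rot: [0.556, 0.831, 0.0, -0.001]
ft_force: [1.1, 0.6, -2.6]
grip_width: 0.0214
grip_force: 39.9
```

```bash
python3 - <<'E'
from h import *
for i in range(2):
    c=view("wrist"); go(.568,-.316,.262,22.4)
cv2.imwrite("pics/w7.png",c["pixels"])
E
```

```text
t 12.8 tcp [ 0.5702 -0.312   0.2596] yaw 22.45 rot [-0.   -0.15  0.05] pos [-0.0028 -0.0035 -0.0024] rows 0.1 F [ 0.11 -0.1  -2.46]
t 12.85 tcp [ 0.5703 -0.3114  0.2598] yaw 22.5 rot [-0.   -0.15  0.1 ] pos [-0.0033 -0.0038 -0.0022] rows 0.1 F [-0.67  0.09 -2.81]
```

View pics/w7.png

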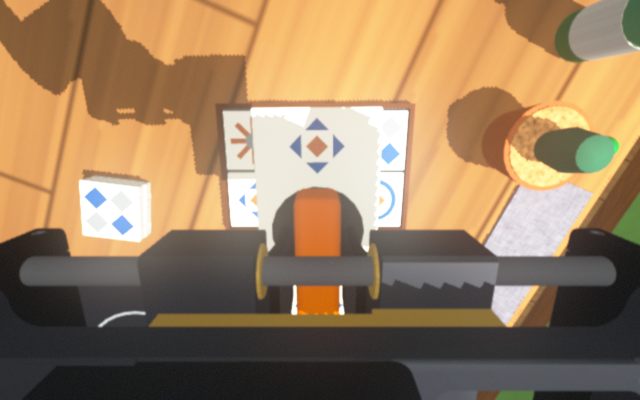

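The tile is aligned with the panel in yaw: bar at x≈318, tile far edge at y≈107. Now I work out where the pads hold it along the bar.

```bash
python3 - <<'E'
from h import *
c=view("wrist"); o=status.get_obs(); p=np.array(o["position"]); A=R.from_quat(o["tool_rot"])
g=cv2.cvtColor(c["pixels"],cv2.COLOR_BGR2GRAY); print("col",g[98:118,270].tolist(),g[98:118,360].tolist()); print("row",g[140,244:262].tolist(),g[140,368:390].tolist())
m=cv2.inRange(cv2.cvtColor(c["pixels"],cv2.COLOR_BGR2HSV),(3,150,120),(25,255,255))[:,290:345]; print("bar top rows",np.where(m[120:,15:40].mean(1)>128)[0][:8]+120, np.where(m[120:225].any(0)&(m[195]>0))[0][[0,-1]]+290)
for n,uv,z in[("bar end",(318,188),p[2]+.028),("edge",(317,107),p[2]-.022),("L",(253,140),p[2]-.022),("Rr",(380,140),p[2]-.022)]: print(n,A.inv().apply(cast(c,uv,z)[0]-p).round(4))
go(.568,-.316,.262,22.4)
E
```

```text
col [199, 193, 173, 150, 140, 143, 143, 145, 166, 228, 254, 255, 255, 255, 255, 255, 255, 255, 255, 251] [215, 210, 193, 170, 156, 154, 155, 162, 212, 254, 255, 255, 255, 255, 255, 255, 247, 237, 236, 237]
row [150, 154, 159, 163, 161, 161, 163, 164, 189, 223, 232, 234, 233, 233, 234, 233, 233, 233] [239, 238, 239, 239, 238, 238, 239, 240, 240, 246, 254, 255, 255, 255, 255, 255, 255, 255, 255, 255, 255, 255]
bar top rows [197 198 199 200 201 202 203 204] [311 318]
bar end [ 0.039  -0.0002 -0.0279]
edge [ 0.074  -0.0007  0.0222]
L [ 0.0557 -0.0379  0.0221]
Rr [0.0556 0.0358 0.0221]
t 12.9 tcp [ 0.5703 -0.3113  0.26  ] yaw 22.54 rot [-0.   -0.13  0.14] pos [-0.0034 -0.0039 -0.002 ] rows 0.1 F [-0.24  0.64 -3.69]
```

>>> arm_command:
  delta_rot:
    - [0,0,0]
    - [0,0,0]
    - [0,0,0]
    - [0,0,0]
    - [0,0,0]
    - [0,0,0]
    - [0,0,0]
    - [0,0,0]
    - [0,0,0]
    - [0,0,0]
    - [0,0,0]
    - [0,0,0]
  delta_pos:
    - [0,-0.003,0.01]
    - [0,-0.003,0.03]
    - [0,-0.003,0.05]
    - [0,-0.003,0.08]
    - [0,-0.003,0.11]
    - [0,-0.003,0.135]
    - [0,-0.003,0.155]
    - [0,-0.003,0.165]
    - [0,-0.003,0.17]
    - [0,-0.003,0.17]
    - [0,-0.003,0.17]
    - [0,-0.003,0.17]
  gripper: [0.9,0.9,0.9,0.9,0.9,0.9,0.9,0.9,0.9,0.9,0.9,0.9]

```text
time: 13.9
position: [0.5685, -0.3153, 0.0922]
tool_rot: [0.556, 0.831, -0.0, 0.002]
ft_force: [-0.4, -0.0, -3.6]
grip_width: 0.0216
grip_force: 39.9
```

```bash
python3 - <<'E'
from h import *
c=view("wrist");c=view("wrist"); go(.568,-.316,.09,22.4)
cv2.imwrite("pics/w8.png",np.vstack([cv2.resize(c["pixels"][80:230,180:460],None,fx=2.8,fy=2.8,interpolation=cv2.INTER_CUBIC)]))
np.save("w8.npy",c["pixels"])
E
```

```text
t 14.0 tcp [ 0.5682 -0.3153  0.0922] yaw 22.46 rot [0.09 0.16 0.06] pos [-0.0006 -0.0005  0.0022] rows 0.1 F [ 0.56  0.35 -3.32]
```

View pics/w8.png

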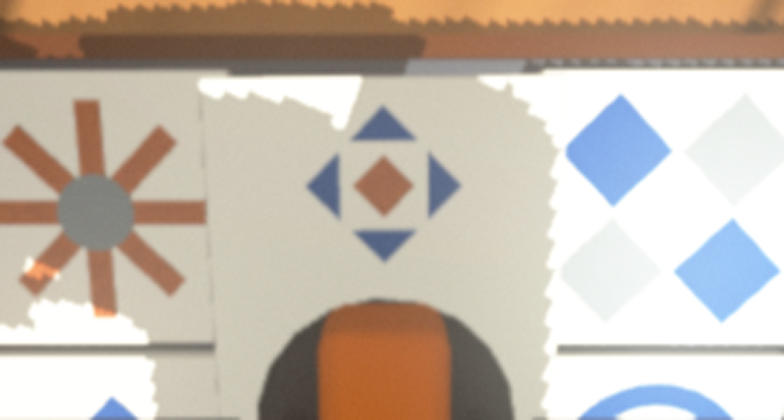

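The crop shows the tile's far edge at original row ≈107, its left edge at x≈253 and its right edge at x≈376. The panel field's edge is just beyond, at row ≈105.

```bash
python3 - <<'E'
from h import *
c=view("wrist"); o=status.get_obs(); p=np.array(o["position"]); A=R.from_quat(o["tool_rot"])
g=cv2.cvtColor(c["pixels"],cv2.COLOR_BGR2GRAY)
print("col290",g[98:114,290].tolist(),"col340",g[98:114,340].tolist(),"col 200",g[98:114,200].tolist())
print("row150",g[150,245:265].tolist(),"row110",g[110,370:392].tolist())
def P(uv,z): return (A.inv().apply(cast(c,uv,z)[0]-p)).round(4)[:2]
zt=p[2]-.022
print("tile far",P((317,107),zt),"L",P((253.5,120),zt),"R",P((376.5,115),zt),"L2",P((255.5,180),zt))
print("field edge",P((200,105.5),.014),P((420,105),.014),"grout L",P((220,204.5),.014),"R",P((420,204.5),.014))
w=A.apply([1,0,0]); e=cast(c,(317,107),zt)[0]-.075*w; print("tile centre est",e.round(4)); print("grout mid",cast(c,(317,204.5),.014)[0].round(4))
E
```

```text
col290 [93, 92, 93, 96, 102, 103, 104, 106, 140, 225, 253, 255, 255, 255, 255, 255] col340 [120, 122, 126, 137, 149, 151, 155, 156, 162, 182, 199, 204, 204, 205, 205, 206] col 200 [105, 105, 92, 83, 86, 88, 111, 159, 189, 195, 196, 195, 197, 197, 197, 196]
row150 [194, 195, 195, 195, 195, 195, 195, 190, 187, 196, 201, 203, 204, 202, 203, 202, 202, 201, 204, 203] row110 [255, 255, 255, 255, 255, 255, 255, 255, 255, 255, 255, 255, 255, 255, 255, 255, 255, 255, 255, 255, 255, 255]
tile far [ 0.074  -0.0005] L [ 0.0668 -0.0368] R [0.0696 0.0333] L2 [ 0.0318 -0.0375]
field edge [ 0.0758 -0.0867] [0.0762 0.0752] grout L [-0.0002 -0.0782] R [-0.0003  0.0819]
tile centre est [ 0.568  -0.3164  0.0701]
grout mid [ 0.5677 -0.3158  0.014 ]
```

The tile centre is estimated at (0.568, -0.316), right on the gap. I lower it to about 11 mm above the faces.

>>> arm_command:
  delta_rot:
    - [0,0,0]
    - [0,0,0]
    - [0,0,0]
    - [0,0,0]
    - [0,0,0]
    - [0,0,0]
    - [0,0,0]
    - [0,0,0]
    - [0,0,0]
    - [0,0,0]
  delta_pos:
    - [0,0,0.005]
    - [0,0,0.012]
    - [0,0,0.019]
    - [0,0,0.026]
    - [0,0,0.032]
    - [0,0,0.036]
    - [0,0,0.036]
    - [0,0,0.036]
    - [0,0,0.036]
    - [0,0,0.036]
  gripper: [0.9,0.9,0.9,0.9,0.9,0.9,0.9,0.9,0.9,0.9]

```text
time: 14.88
position: [0.5677, -0.3149, 0.055]
tool_rot: [0.556, 0.831, -0.0, 0.0]
ft_force: [0.6, -0.5, -3.7]
grip_width: 0.022
grip_force: 39.9
```

```bash
python3 - <<'E'
from h import *
c=view("wrist");c=view("wrist"); go(.568,-.316,.055,22.4); o=status.get_obs(); p=np.array(o["position"]); A=R.from_quat(o["tool_rot"])
g=cv2.cvtColor(c["pixels"],cv2.COLOR_BGR2GRAY); r=g[90:125,340].astype(int); print(r.tolist())
print(np.abs(o["joint_velocities"]).max(),o["grip_force"])
for row in(106,107,108): print(row,(cast(c,(317,row),p[2]-.022)[0]-.075*A.apply([1,0,0])).round(4))
E
```

```text
t 14.98 tcp [ 0.5677 -0.3148  0.055 ] yaw 22.46 rot [0.03 0.05 0.06] pos [-0.0012 -0.0001  0.    ] rows 0.0 F [ 0.12  0.95 -3.68]
[89, 90, 91, 91, 92, 93, 91, 85, 76, 73, 76, 80, 79, 80, 80, 85, 102, 133, 153, 158, 159, 160, 160, 159, 159, 160, 159, 161, 160, 160, 161, 159, 159, 160, 160]
0.0020578706925620397 39.92374517954886
106 [ 0.5672 -0.3154  0.0331]
107 [ 0.5674 -0.3159  0.0331]
108 [ 0.5676 -0.3164  0.0331]
```

Centred within about 1 mm, level, square and still; no sign of contact (Fz equals the tile's weight). I hand it in.

```bash
python3 -c "
from rig import robot
print(robot.hand_in())"
```

```text
the job is handed in; nothing more can be done
None
```

The job is handed in, with no verdict returned: the tile was pressed in the gauge at about 12 N along the slide, carried over the rack with its underside at about 0.23 m, and is now held level about 11 mm above the panel faces, within about 1 mm of the gap's centre and square with it.

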